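# Find the unlocked lid of the jade cases and push it open

### The arm

A 7-joint arm with a two-finger parallel gripper is mounted at the origin on the work surface. World frame = base frame: x ahead of the robot, y to its left, z up, the work surface at z = 0. Lengths are in mm, angles in rad, forces in N, time in s.
With the tool pointing down it reaches from about 400 to 850 mm from the base axis. Payload 10.4 kg.
Tool frame: the origin (TCP) lies midway between the tips of the shut fingers; the grasp point (between the pads) lies 19 mm behind it; z points along the fingers, y is the direction in which the jaws open and shut (so a half turn about z gives the same grasp; the last joint's range is limited). The gripper opens to 87 mm and grips with 3 to 60 N. Pads are 19 mm wide; open, the fingers measure 117 mm over their backs; the gripper's body (75 mm by 190 mm) begins 51 mm behind the grasp point.
Start: joints at [1.326, 0.332, -0.065, 1.46, 0.022, 1.35, -0.088], TCP at [137.512, -609.707, 222.576] pointing down, gripper open.
Joint ranges: [-2.6, 2.6], [-0.5, 2.12], [-1.47, 1.34], [0.16, 2.42], [-1.27, 4.41], [0.06, 2.06], [-2.6, 2.6]. Speed limits (rad/s): [2.22, 2.22, 2.79, 2.79, 3.14, 3.14, 3.14].

### API

Orientations are given as a unit quaternion [x, y, z, w].
In Python, from bench import r, optics gives the robot as it stands. The module is installed in compiled form; this text tells all that it offers.
- The arm moves only by the tool jog_arm, never from a script. Its argument "commands" is a list that holds one entry, the list of rows, each a list of 7 numbers: the shift along the tool's x, y, z in cm, then the turn, a rotation vector about the tool's x, y, z in rad, then the finger opening in cm, from 0 to 8.7. In form: [[[dx, dy, dz, rx, ry, rz, fingers], ...]]. A call has 1 to 5 rows; each row shifts and turns the commanded pose from where the row before left it, along the tool's axes as they then stand; what a row does not reach is not made up. A row lasts 1/8 s, in which the tool goes at most 62.5 mm and 10.7 degrees, less where a joint would pass 70% of its speed; a pose out of reach is approached as far as the arm can. A call is refused whole if a number of a shift passes 6.25 or a number of a turn 0.188, either way. A call with a gripper value outside its range is refused whole. The fingers move at their own pace and stop on an object; "grip_force" is the grip in N (left out, the last holds). Time passes only in rows, so rows that do not move let the fingers close. It gives the time, the measured TCP pose, the force and the opening at its end, in the units of the state.
- r.read_state(): the state, without advancing time (a new reading comes with each control period).
- optics.read_camera(name): name is "scene" or "top" or "wrist"; returns the picture (420x560x3 uint8, blue, green, red); there is no depth.
- optics.camera_params(name): a dict with "fx", "fy", "cx", "cy" (pixels), "xyz" and "orientation" of the camera in the world; the wrist camera has in their place "T_tool_cam" (4x4, takes a point from camera to tool coordinates, whose origin is the TCP and whose axes are the flange's). Camera axes: x right, y up, looking along -z (the intrinsics and any distortion apply to the point x, -y, -z); pixel columns grow to the right and rows downward; lengths in mm; the calibration is good to about 2 mm. The wrist camera is an equidistant fisheye: a pixel r from the principal point sees the ray r / f radians off the axis. A picture is of the moment at which its call begins: read the wrist's pose just before it. camera_params takes no time and is no camera call.
- r.finish_job(): hands the job in, once; it reports no verdict.
The state is a dict: "time": time; "qpos": joint angles; "qvel": joint speeds; "tau": joint torques, N m; "position": TCP position; "eef_rot": TCP orientation; "ft_force": force on the tool from outside, world axes, zero at the start; "torque": the same for the moment, N m; "gripper_width": opening from 0.0 (shut) to 1.0 (fully open).
Only numpy, scipy, OpenCV 4.12 (cv2) and the standard library are available. Lean on these libraries where they do the work, as an engineer would, in place of code of your own. Each camera call takes 0.05 s, during which the arm holds its last target. There are 200 camera calls.

### The job

Three of the four lids on the two wooden stock cases are locked. Press gently on the back part of one after another, behind the pivot line, until you find the one that rocks; press its back down so that its front edge tips up, then push that front edge away from the robot until the lid stands upright. Leave the other lids shut, do not force a locked one, and do not lift or move anything else on the desk.

Things in the scene. Friction and masses are not known exactly. Their poses are not given: they have to be found in the camera images.
- case_left: dark wooden case fixed to the table, 132 (x) x 190 (y) x 80 mm high, walls 6 mm; lid_1 (left, +y) and lid_2 (right, -y) lie flush in its top. Origin: centre of underside; x to its back (away from the robot), y left, z up. The lids' pivot line (a thin brass strip on each lid) runs along y at x = +5 mm, 75 mm high. The well under each lid is 86 mm wide, 74 deep, from 65 mm ahead of the pivot to 55 behind
- case_right: dark wooden case fixed to the table, 132 (x) x 190 (y) x 80 mm high, walls 6 mm; lid_3 (left, +y) and lid_4 (right, -y) lie flush in its top. Origin: centre of underside; x to its back (away from the robot), y left, z up. The lids' pivot line (a thin brass strip on each lid) runs along y at x = +5 mm, 75 mm high. The well under each lid is 86 mm wide, 74 deep, from 65 mm ahead of the pivot to 55 behind
- lid_1 (a joint): angle of the left lid of the left case, rad: 0 shut, grows as its back part sinks into the well and its front rises and turns over to the back; 1.57 upright, stops at 1.75. Unlocked, it turns stiffly (about 0.05 N m: 2 to 4 N at its press point, pressed slowly) and stays where it is left. Locked, it gives under 0.04 rad, then is solid (hidden post under its back part)
- lid_1_press (a point): point on the upper face of the left lid of the left case, mid width, 32 mm behind its pivot: the place to press. The lid is a plain pale wooden board 114 x 80 x 10 mm that reaches 62 mm ahead of the pivot and 52 mm behind it. Turns with the lid; axes as the case's when shut
- lid_1_lip (a point): middle of the upper front edge of the left lid of the left case, 62 mm ahead of its pivot. Pushed level while the lid is still below about 0.9 rad, a finger can bind on this edge: first press the back 25 to 30 mm down, or let the finger rise with the edge. Turns with the lid; axes as the case's when shut
- lid_2 (a joint): angle of the right lid of the left case, rad: 0 shut, grows as its back part sinks into the well and its front rises and turns over to the back; 1.57 upright, stops at 1.75. Unlocked, it turns stiffly (about 0.05 N m: 2 to 4 N at its press point, pressed slowly) and stays where it is left. Locked, it gives under 0.04 rad, then is solid (hidden post under its back part)
- lid_2_press (a point): point on the upper face of the right lid of the left case, mid width, 32 mm behind its pivot: the place to press. The lid is a plain pale wooden board 114 x 80 x 10 mm that reaches 62 mm ahead of the pivot and 52 mm behind it. Turns with the lid; axes as the case's when shut
- lid_2_lip (a point): middle of the upper front edge of the right lid of the left case, 62 mm ahead of its pivot. Pushed level while the lid is still below about 0.9 rad, a finger can bind on this edge: first press the back 25 to 30 mm down, or let the finger rise with the edge. Turns with the lid; axes as the case's when shut
- lid_3 (a joint): angle of the left lid of the right case, rad: 0 shut, grows as its back part sinks into the well and its front rises and turns over to the back; 1.57 upright, stops at 1.75. Unlocked, it turns stiffly (about 0.05 N m: 2 to 4 N at its press point, pressed slowly) and stays where it is left. Locked, it gives under 0.04 rad, then is solid (hidden post under its back part)
- lid_3_press (a point): point on the upper face of the left lid of the right case, mid width, 32 mm behind its pivot: the place to press. The lid is a plain pale wooden board 114 x 80 x 10 mm that reaches 62 mm ahead of the pivot and 52 mm behind it. Turns with the lid; axes as the case's when shut
- lid_3_lip (a point): middle of the upper front edge of the left lid of the right case, 62 mm ahead of its pivot. Pushed level while the lid is still below about 0.9 rad, a finger can bind on this edge: first press the back 25 to 30 mm down, or let the finger rise with the edge. Turns with the lid; axes as the case's when shut
- lid_4 (a joint): angle of the right lid of the right case, rad: 0 shut, grows as its back part sinks into the well and its front rises and turns over to the back; 1.57 upright, stops at 1.75. Unlocked, it turns stiffly (about 0.05 N m: 2 to 4 N at its press point, pressed slowly) and stays where it is left. Locked, it gives under 0.04 rad, then is solid (hidden post under its back part)
- lid_4_press (a point): point on the upper face of the right lid of the right case, mid width, 32 mm behind its pivot: the place to press. The lid is a plain pale wooden board 114 x 80 x 10 mm that reaches 62 mm ahead of the pivot and 52 mm behind it. Turns with the lid; axes as the case's when shut
- lid_4_lip (a point): middle of the upper front edge of the right lid of the right case, 62 mm ahead of its pivot. Pushed level while the lid is still below about 0.9 rad, a finger can bind on this edge: first press the back 25 to 30 mm down, or let the finger rise with the edge. Turns with the lid; axes as the case's when shut
- seal: leave alone: upright square stone seal block, 24 x 24 x 50 mm, between the two cases. Origin: centre of its underside
- bangle: leave alone: bangle lying flat, 74 mm outside, 58 mm inside, 10 mm high, nearer the robot than the cases. Origin: centre of its underside
- mug: leave alone: white mug, 80 mm wide, 90 mm high, beyond the cases. Origin: centre of its underside
- phone: leave alone: black phone lying flat, 72 x 150 x 9 mm, beyond the cases. Origin: centre of its underside
- jar: leave alone: small closed jar, 56 mm wide, 75 mm high, beyond the cases. Origin: centre of its underside
- ring_stand: leave alone: wooden cone for rings, foot 52 mm wide, 75 mm high, to the left of the left case. Origin: centre of its underside
- ring_box: leave alone: black ring box, 55 x 55 x 42 mm, to the right of the right case. Origin: centre of its underside
Mind the look-alikes: they are no part of the job. What is shaped like the case_right but blue is not meant.

How it is judged:
By the outcome, as a careful person would: the job done as asked, in the order asked, and still so for the second after the job is handed in, with the robot touching nothing.
It also fails if it takes over 58 s, if anything falls off the work surface, if the arm or the gripper's body presses on something with over 40 N, if the wrist force passes 120 N, or if a joint passes its speed limit or range.

## Working session

There is one attempt and no reset: what is moved stays moved. The work goes in short steps, Python scripts to look and compute and a tool call to move; the robot and the scene stay as the last step left them, time stands still between calls to the robot, and variables do not carry over. Pictures are saved under pics/ and viewed, about 8 in all and at most 12, crops included, and the job is handed in when it is done.

Besides the shell and the picture viewer there is one more tool, called after "Call:" in YAML: its name, and indented under it one key for each argument. jog_arm: Moves the arm, as the interface text tells. Its arguments: {"type":"object","properties":{"commands":{"type":"array"},"grip_force":{"type":"number"}},"required":["commands"]}

```bash
mkdir -p pics
python3 - <<'E'
from bench import r, optics
import cv2
for n in("top","scene"):
    cv2.imwrite(f"pics/{n}0.png",optics.read_camera(n)); print(optics.camera_params(n))
print(optics.camera_params("wrist"))
print(r.read_state())
E
```

```text
{'fx': 389.9401488584364, 'fy': 389.9401488584364, 'cx': 286.7610286369628, 'cy': 208.74974001157324, 'xyz': array([ 384.65667215,  -27.68390061, 1167.65009128]), 'orientation': array([ 0.06327598, -0.04770115, -0.69693512,  0.71274273])}
{'fx': 444.3695560622092, 'fy': 444.3695560622092, 'cx': 286.9746361495817, 'cy': 211.67527216975105, 'xyz': array([1247.92224014,  425.57737838,  692.55647787]), 'orientation': array([0.21822801, 0.39268647, 0.79005659, 0.41711444])}
{'fx': 325.19226210127806, 'fy': 325.19226210127806, 'cx': 279.7886922557011, 'cy': 202.00808897047725, 'T_tool_cam': array([[ 1.84035775e-04,  9.65562623e-01,  2.60170690e-01,
         6.95990196e+01],
       [ 9.99999725e-01, -3.64456896e-04,  6.45231145e-04,
         7.02568108e-01],
       [ 7.17832078e-04,  2.60170500e-01, -9.65562424e-01,
        -1.62207725e+02],
       [ 0.00000000e+00,  0.00000000e+00,  0.00000000e+00,
         1.00000000e+00]])}
{'time': 0.1, 'qpos': array([ 1.32640313,  0.3328104 , -0.06470605,  1.46082339,  0.02160144,
        1.34989452, -0.08852282]), 'qvel': array([-0.00029352, -0.00145179,  0.00016258, -0.00277518, -0.00016832,
       -0.00077158,  0.00111007]), 'tau': array([ 1.49919713e-03, -6.24552727e+01,  2.48154189e-02, -3.90721714e+01,
       -6.14422979e-02,  3.66291613e-02,  1.15379094e-04]), 'position': array([ 137.41500899, -609.36804319,  221.84863825]), 'eef_rot': array([ 9.93856986e-01,  1.10670264e-01, -9.53921935e-05, -6.12708040e-04]), 'ft_force': array([-0.42810311,  0.15543199,  0.57697537]), 'torque': array([ 0.02150552, -0.02119739, -0.02101419]), 'gripper_width': 0.9962673524913414}
```

View pics/top0.png

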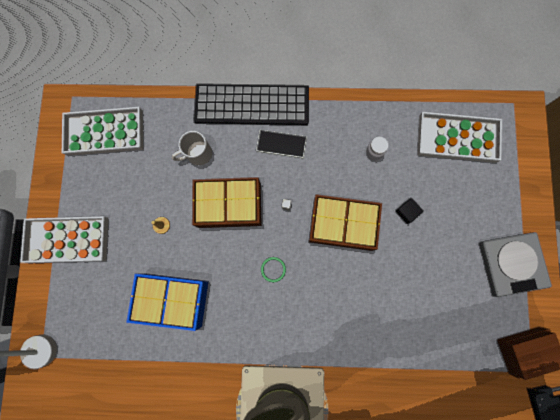

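View pics/scene0.png

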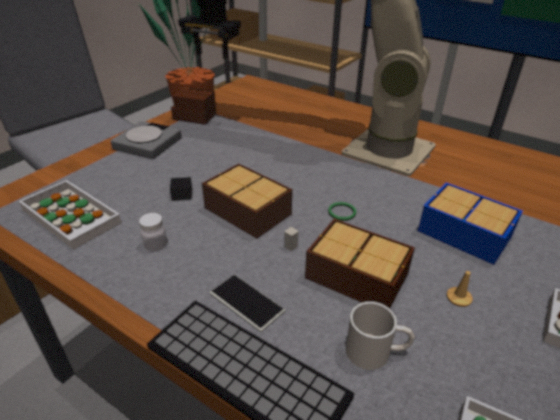

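The top view shows the brown cases at about (227,202), the left one, and (346,222), the right one. The blue look-alike is at (167,301). Next I'll measure the lids.

```bash
cat > h.py <<'E'
import numpy as np, cv2
from bench import r, optics
from scipy.spatial.transform import Rotation as R
def ray(n,uv,z):
    p=optics.camera_params(n); uv=np.atleast_2d(uv).astype(float)
    d=np.c_[(uv[:,0]-p['cx'])/p['fx'],-(uv[:,1]-p['cy'])/p['fy'],-np.ones(len(uv))]
    d=R.from_quat(p['orientation']).apply(d); o=p['xyz']
    return o+d*((z-o[2])/d[:,2])[:,None]
E
python3 - <<'E'
from h import *
im=cv2.imread("pics/top0.png"); hsv=cv2.cvtColor(im,cv2.COLOR_BGR2HSV)
m=cv2.inRange(hsv,(18,60,120),(35,255,255))
m[:, :185]=0
cs,_=cv2.findContours(m,cv2.RETR_EXTERNAL,cv2.CHAIN_APPROX_NONE)
for c in cs:
    if cv2.contourArea(c)<80: continue
    w=ray("top",c[:,0].astype(float)+0,80)[:,:2].astype(np.float32)
    q=cv2.minAreaRect(w); print(cv2.boundingRect(c),np.round(q[0]),np.round(q[1]),round(q[2],1))
# dark brown case outlines
b=cv2.inRange(hsv,(0,60,10),(35,255,255)); b[:,:185]=0; b[:,390:]=0;b[:170]=0;b[255:]=0
cs,_=cv2.findContours(b,cv2.RETR_EXTERNAL,cv2.CHAIN_APPROX_NONE)
for c in cs:
    if cv2.contourArea(c)<300: continue
    w=ray("top",c[:,0],80)[:,:2].astype(np.float32); q=cv2.minAreaRect(w)
    print("case",np.round(q[0]),np.round(q[1]),round(q[2],1))
E
```

```text
(185, 283, 13, 44) [287. 254.] [115.  33.] 3.7
(345, 202, 33, 44) [ 520. -212.] [ 80. 114.] 83.7
(314, 198, 33, 43) [ 530. -126.] [ 85. 114.] 83.7
(196, 182, 30, 40) [574. 216.] [114.  83.] 3.5
(227, 180, 29, 41) [579. 129.] [114.  80.] 2.8
case [ 523. -167.] [191. 138.] 83.6
case [573. 171.] [140. 195.] 3.3
```

Call:
jog_arm:
  commands:
    - [[0,0,0,0,0,0.111,0],[0,0,0,0,0,0.111,0],[4.2,-3.9,0,0,0,0,0],[4.2,-3.9,0,0,0,0,0],[4.2,-3.9,0,0,0,0,0]]

```text
time: 0.72
position: [264.6, -491.2, 222.2]
eef_rot: [1.0, -0.0, -0.0, -0.0]
ft_force: [0.4, -0.7, 0.5]
gripper_width: 0.517
```

Call:
jog_arm:
  commands:
    - [[4.2,-3.9,0,0,0,0,0],[4.2,-3.9,0,0,0,0,0],[4.2,-3.9,0,0,0,0,0],[4.2,-3.9,0,0,0,0,0],[4.2,-3.9,0,0,0,0,0]]

```text
time: 1.35
position: [474.5, -296.4, 222.4]
eef_rot: [1.0, -0.0, -0.0, 0.0]
ft_force: [1.6, -0.2, -0.1]
gripper_width: 0.021
```

Call:
jog_arm:
  commands:
    - [[4.1,-4.0,0,0,0,0,0],[4.1,-4.0,0,0,0,0,0],[0,0,5,0,0,0,0],[0,0,5,0,0,0,0],[0,0,0,0,0,0,0]]

```text
time: 1.98
position: [552.9, -217.0, 118.8]
eef_rot: [1.0, 0.0, -0.004, -0.001]
ft_force: [-0.0, 0.6, 0.3]
gripper_width: 0.003
```

Run:
```python
from h import *
print(r.read_state()['position'],r.read_state()['ft_force'])
cv2.imwrite("pics/w1.png",optics.read_camera("wrist"))
```

```text
[ 552.87956383 -216.99785278  118.81152205] [-0.01998708  0.58204663  0.32129363]
```

View pics/w1.png

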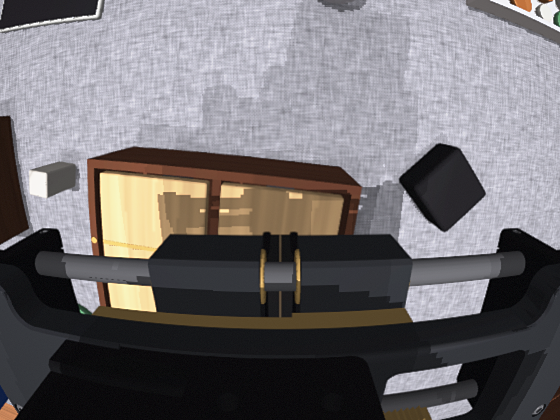

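The wrist view shows the fingers, near (280,262), over the back half of lid 4. I'll press it gently.

Call:
jog_arm:
  commands:
    - [[0.4,0,3.0,0,0,0,0],[0,0,0.5,0,0,0,0],[0,0,0.2,0,0,0,0],[0,0,0.1,0,0,0,0],[0,0,0,0,0,0,0]]

```text
time: 2.65
position: [559.9, -218.0, 85.4]
eef_rot: [1.0, -0.0, 0.001, 0.0]
ft_force: [-0.1, 0.3, 1.0]
gripper_width: 0.005
```

Call:
jog_arm:
  commands:
    - [[0,0,0.1,0,0,0,0],[0,0,0.1,0,0,0,0],[0,0,0,0,0,0,0]]

```text
time: 3.02
position: [559.5, -217.8, 82.4]
eef_rot: [1.0, -0.0, -0.0, -0.0]
ft_force: [0.0, 1.2, 0.4]
gripper_width: 0.007
```

Call:
jog_arm:
  commands:
    - [[0,0,0.1,0,0,0,0],[0,0,0.1,0,0,0,0],[0,0,0.1,0,0,0,0],[0,0,0,0,0,0,0]]

```text
time: 3.52
position: [559.7, -217.8, 79.6]
eef_rot: [1.0, -0.0, 0.0, 0.0]
ft_force: [0.3, 0.2, 1.4]
gripper_width: 0.009
```

Call:
jog_arm:
  commands:
    - [[0,0,0.1,0,0,0,0],[0,0,0.1,0,0,0,0],[0,0,0,0,0,0,0]]

```text
time: 3.9
position: [559.8, -217.8, 77.6]
eef_rot: [1.0, -0.0, 0.0, 0.0]
ft_force: [0.7, -1.1, 1.8]
gripper_width: 0.004
```

Call:
jog_arm:
  commands:
    - [[0,0,0.1,0,0,0,0],[0,0,0.1,0,0,0,0],[0,0,0,0,0,0,0]]

```text
time: 4.28
position: [559.8, -217.8, 75.6]
eef_rot: [1.0, -0.0, 0.0, 0.0]
ft_force: [2.6, 1.0, 2.2]
gripper_width: 0.007
```

Call:
jog_arm:
  commands:
    - [[0,0,0.15,0,0,0,0],[0,0,0.15,0,0,0,0],[0,0,0.15,0,0,0,0],[0,0,0,0,0,0,0]]

```text
time: 4.78
position: [559.4, -217.8, 70.7]
eef_rot: [1.0, -0.0, -0.0, -0.0]
ft_force: [2.2, -0.1, 1.2]
gripper_width: 0.005
```

Run:
```python
from h import *
im=cv2.hconcat([cv2.resize(optics.read_camera("scene")[130:270,160:330],None,fx=2.3,fy=2.3),cv2.resize(optics.read_camera("top")[180:260,300:400],(400,322))])
cv2.imwrite("pics/s1.png",im)
```

```text
(no output)
```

View pics/s1.png

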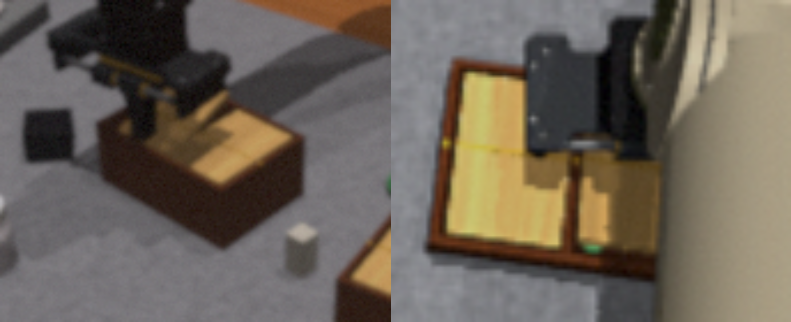

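Lid 4 rocks: it gave about 9 mm under roughly 2 N, and the scene view shows its front edge up. I'll press further.

Call:
jog_arm:
  commands:
    - [[0,0,0.3,0,0,0,0],[0,0,0.3,0,0,0,0],[0,0,0.3,0,0,0,0],[0,0,0.3,0,0,0,0],[0,0,0,0,0,0,0]]

```text
time: 5.5
position: [559.4, -217.7, 58.6]
eef_rot: [1.0, -0.0, -0.0, -0.0]
ft_force: [0.4, 0.6, 1.2]
gripper_width: 0.004
```

Call:
jog_arm:
  commands:
    - [[0,0,0.25,0,0,0,0],[0,0,0.25,0,0,0,0],[0,0,0.25,0,0,0,0],[0,0,0.25,0,0,0,0],[0,0,0,0,0,0,0]]

```text
time: 6.12
position: [559.4, -217.7, 48.7]
eef_rot: [1.0, -0.0, -0.0, -0.0]
ft_force: [0.3, 0.3, 1.6]
gripper_width: 0.004
```

Call:
jog_arm:
  commands:
    - [[0,0,-3,0,0,0,0],[0,0,-5,0,0,0,0],[0,0,-5,0,0,0,0],[-5,0,0,0,0,0,0],[-5.5,-1.2,0,0,0,0,0]]

```text
time: 6.75
position: [453.3, -206.1, 179.1]
eef_rot: [1.0, -0.001, 0.0, 0.0]
ft_force: [-1.1, -0.6, -0.3]
gripper_width: 0.005
```

Call:
jog_arm:
  commands:
    - [[-1.5,0,0,0,0,0,0],[0,0,3,0,0,0,0],[0,0,3.5,0,0,0,0],[0,0,0,0,0,0,0]]

```text
time: 7.25
position: [438.2, -205.1, 112.1]
eef_rot: [1.0, 0.0, -0.002, -0.001]
ft_force: [-0.8, -0.2, -0.1]
gripper_width: 0.004
```

Run:
```python
from h import *
print(r.read_state()['position'])
im=cv2.hconcat([cv2.resize(optics.read_camera("scene")[110:250,160:330],None,fx=2.3,fy=2.3),cv2.resize(optics.read_camera("wrist"),(430,322))])
cv2.imwrite("pics/s2.png",im)
```

```text
[ 438.21388761 -205.07857893  112.10701702]
```

View pics/s2.png

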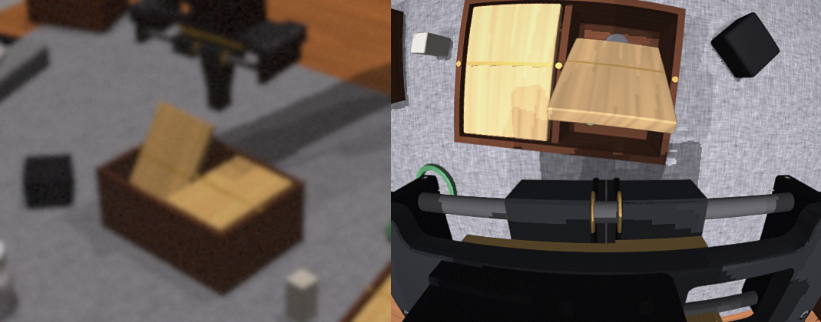

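Lid 4 stands tilted at about 0.9 rad, with the fingers in front of it near mid width. I'll push it now.

Call:
jog_arm:
  commands:
    - [[1.5,0,0.5,0,0,0,0],[1,0.05,0,0,0,0,0],[1,0.1,0,0,0,0,0],[0.8,0.1,0,0,0,0,0],[0,0,0,0,0,0,0]]

```text
time: 7.98
position: [483.3, -208.3, 109.2]
eef_rot: [1.0, 0.0, 0.0, 0.0]
ft_force: [-0.6, 0.1, 0.5]
gripper_width: 0.004
```

Call:
jog_arm:
  commands:
    - [[0.6,0.1,0,0,0,0,0],[0.6,0.1,0,0,0,0,0],[0.6,0.1,0,0,0,0,0],[0,0,0,0,0,0,0]]

```text
time: 8.48
position: [501.2, -211.3, 109.0]
eef_rot: [1.0, 0.0, 0.0, -0.0]
ft_force: [0.8, -0.1, -0.1]
gripper_width: 0.006
```

Call:
jog_arm:
  commands:
    - [[0.4,0,0,0,0,0,0],[0.4,0.1,0,0,0,0,0],[0,0,0,0,0,0,0]]

```text
time: 8.85
position: [509.0, -212.2, 109.0]
eef_rot: [1.0, 0.0, 0.0, 0.0]
ft_force: [-0.2, -1.0, -0.2]
gripper_width: 0.001
```

Run:
```python
from h import *
print(r.read_state()['position'])
im=cv2.hconcat([cv2.resize(optics.read_camera("scene")[110:250,160:330],None,fx=2.3,fy=2.3),cv2.resize(optics.read_camera("wrist")[:300,100:460],(387,322))])
cv2.imwrite("pics/s3.png",im)
```

```text
[ 508.9741385  -212.2343773   109.04544014]
```

View pics/s3.png

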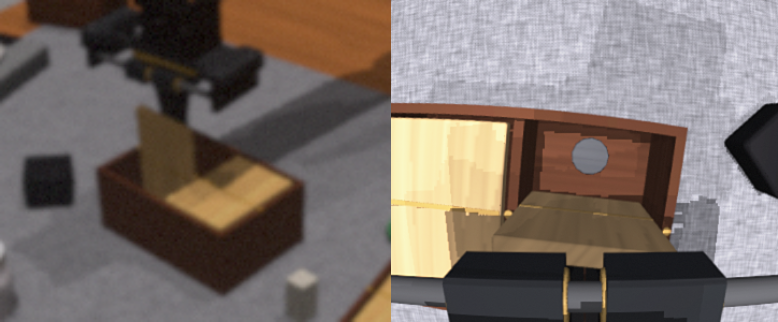

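Run:
```python
from h import *
im=optics.read_camera("scene"); cv2.imwrite("pics/sc.png",im)
ax=np.array([.9934,-.115]); piv=np.array([525,-212.6])
for z in (130,135,137):
    for uv in ((220,155.7),(241.7,163)):
        p=ray("scene",uv,z)[0]; print(z,p.round(),"behind pivot",((p[:2]-piv)@ax).round(1), "lateral",((p[:2]-piv)@[.115,.9934]).round(1))
cv2.imwrite("pics/s4.png",cv2.resize(im[140:220,190:290],(800,600),interpolation=cv2.INTER_CUBIC))
```

```text
130 [ 514. -260.  130.] behind pivot -5.9 lateral -48.6
130 [ 510. -193.  130.] behind pivot -17.1 lateral 18.1
135 [ 520. -254.  135.] behind pivot -0.1 lateral -41.8
135 [ 517. -187.  135.] behind pivot -11.2 lateral 24.3
137 [ 523. -252.  137.] behind pivot 2.2 lateral -39.1
137 [ 519. -185.  137.] behind pivot -8.8 lateral 26.8
```

View pics/s4.png

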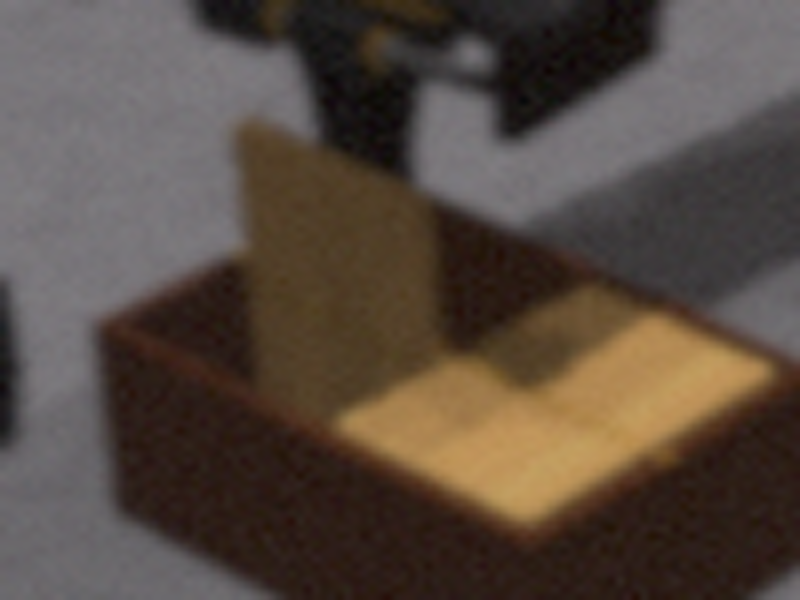

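Run:
```python
from h import *
ax=np.array([.9934,-.115]); ay=np.array([.115,.9934]); piv=np.array([525,-212.6])
p=optics.camera_params("scene"); Rc=R.from_quat(p['orientation'])
def pr(w):
    c=Rc.inv().apply(w-p['xyz']); return (p['cx']-p['fx']*c[0]/c[2], p['cy']+p['fy']*c[1]/c[2])
for a in (1.3,1.4,1.5,1.57,1.65):
    o=[]
    for l in(-40,40):
        q=piv+ax*(-62*np.cos(a)+5*np.sin(a))+ay*l; o.append(np.round(pr(np.r_[q,75+62*np.sin(a)+5*np.cos(a)]),1))
    print(a,*o)
print("ref pivot ends:",pr(np.r_[piv+ay*47+ay*87,80]))
for n,c in (("case back-right top",(66,-95)),("back-left",(66,95)),("front-left",(-66,95))):
    q=piv-5*ax+ay*45+ax*c[0]+ay*c[1]; q=piv-5*ax+ay*43.5+ax*c[0]+ay*c[1]
    print(n,np.round(pr(np.r_[q,80]),1))
```

```text
1.3 [223.9 153.9] [246.4 164.7]
1.4 [222.  154.5] [244.6 165.4]
1.5 [220.2 155.3] [242.8 166.3]
1.57 [218.9 156. ] [241.5 167. ]
1.65 [217.5 156.9] [240.1 168. ]
ref pivot ends: (np.float64(271.8893944004422), np.float64(200.38176204495846))
case back-right top [201.  182.5]
back-left [255.6 212.5]
front-left [292.4 188.8]
```

Both checks, pixel fit and finger position, give about 1.53 rad. I'll push 2 mm more and retreat.

Call:
jog_arm:
  commands:
    - [[0.2,0,0,0,0,0,0],[0,0,0,0,0,0,0],[-1,0,0,0,0,0,0],[-4,0,0,0,0,0,0],[-4,0,-3,0,0,0,0]]

```text
time: 9.62
position: [417.8, -211.5, 137.5]
eef_rot: [1.0, -0.0, -0.002, -0.001]
ft_force: [-0.1, -0.7, 1.1]
gripper_width: 0.007
```

Call:
jog_arm:
  commands:
    - [[-1,0,-5,0,0,0,0],[0,0,-5,0,0,0,0],[0,0,0,0,0,0,0]]

```text
time: 10.0
position: [411.9, -213.0, 242.9]
eef_rot: [1.0, -0.0, 0.003, 0.002]
ft_force: [-1.4, -0.3, -0.9]
gripper_width: 0.004
```

Run:
```python
from h import *
s=r.read_state();print(s['time'],s['position'],s['ft_force'])
im=optics.read_camera("scene"); t=optics.read_camera("top")
a=cv2.resize(im[140:220,190:290],(800,600),interpolation=cv2.INTER_CUBIC)
cv2.imwrite("pics/s5.png",a)
```

```text
10.0 [ 411.86602644 -212.96493426  242.86626962] [-1.37925355 -0.30694475 -0.89539767]
```

View pics/s5.png

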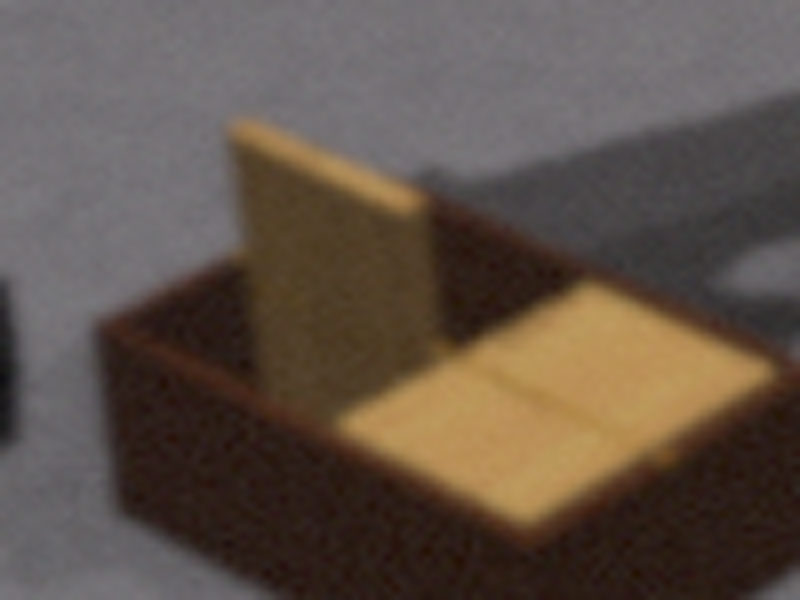

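```bash
python3 -c "
from h import *
cv2.imwrite('pics/t9.png',optics.read_camera('top'))
print(r.finish_job())"
```

```text
the job is handed in; nothing more can be done
None
```

Lid 4, the right lid of the right case, was the unlocked one, and it now stands upright; I handed the job in at about 10 s of the 58 s allowed.

It was the first lid I tried, and it rocked under about 2 N. I pressed its back about 30 mm down, then pushed its front edge away from the robot and drew the arm clear. I never touched the other three lids or anything else on the desk. The contact forces I saw stayed under about 4 N.

- **Angle:** after the retreat, the lid's top corners in the scene picture fit about 1.6 rad, give or take 0.06. The finger's position suggests about 1.58.
- **Disagreement:** the blurred scene picture read up to 1.64 rad, a little past upright but short of the 1.75 stop.
- **Other lids:** lid 3 looked shut in the last picture. I did not look at lids 1 and 2 or the loose objects again at the end. I saved a last top picture just before handing in but did not view it.

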